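Sort the repair bench into its trays

ROBOT

A 7-joint arm with a two-finger parallel gripper is mounted at the origin on a cart in front of the work surface, level with it; the furniture and walls round the work are solid. World frame = base frame: x ahead of the robot, y to its left, z up, the work surface at z = 0. Lengths are in m, angles in rad, forces in N, time in s.
With the tool pointing down it reaches from about 0.35 to 0.9 m from the base axis. Payload 8.1 kg.
Tool frame: the origin (TCP) lies midway between the tips of the shut fingers; the grasp point (between the pads) lies arm.grasp_offset behind it (arm.grasp_offset is the distance from the TCP to the grasp point, in m); z points along the fingers, y is the line along which they close (so a half turn about z gives the same grasp; the last joint's range is limited). The gripper opens to 92 mm and grips with 3 to 60 N. Pads are 19 mm wide; open, the fingers measure 130 mm over their backs; the gripper's body (75 mm by 190 mm) begins 47 mm behind the grasp point.
Start: joints at [1.039, 0.434, 0.025, 1.573, -0.012, 1.134, -0.075], TCP at [0.26, -0.568, 0.227] pointing down, gripper open.
Joint ranges: [-2.62, 2.62], [-0.44, 2.09], [-1.27, 1.32], [0.08, 2.57], [-1.32, 4.46], [0.12, 2], [-2.74, 2.74]. Speed limits (rad/s): [2.22, 2.22, 3.01, 3.01, 3.14, 3.14, 3.14].

INTERFACE

Orientations are given as a rotation vector (axis times angle).
In Python, from cell import observe, imaging, arm gives the robot as it stands.
- The arm moves only by the tool apply_moves, never from a script. Its argument "commands" is a list of rows, each a list of 5 numbers: the opening in per cent of the stroke, from 0 (shut) to 100 (fully open), then the shift along the world's x, y, z in units of 0.06 m (1.0 is 0.06 m), then the turn about the world's z in units of 0.5 rad (1.0 is 0.5 rad). A call has 1 to 12 rows; each row shifts and turns the commanded pose from where the row before left it; what a row does not reach is not made up. A row lasts 1/8 s, in which the tool goes at most 62.5 mm and 10.7 degrees, less where a joint would pass 70% of its speed; a pose out of reach is approached as far as the arm can. A call with a number of a shift or a turn outside -1 to 1 is refused whole. A call with a gripper value outside its range is refused whole. The fingers move at their own pace and stop on an object; "newtons" is the grip in N (left out, the last holds). Time passes only in rows, so rows that do not move let the fingers close. It gives the time, the measured TCP pose, the force, the opening and the grip force at its end, in the units of the state.
- observe(): the state, without advancing time (a new reading comes with each control period).
- imaging.get_image(name): name is "side" or "top" or "wrist"; returns (picture, depth): 420x560x3 uint8, red, green, blue; 420x560 float32, m along the optical axis (not along the pixel's ray), 0 where there is no reading.
- imaging.camera_params(name): a dict with "camera_matrix" (3x3 intrinsics, pixels), "dist" ([k1, k2, p1, p2, k3] as OpenCV has them; the pictures are not rectified), "origin" and "rotation" of the camera in the world; the wrist camera has in their place "tool_from_camera" (4x4, takes a point from camera to tool coordinates, whose origin is the TCP and whose axes are the flange's). Camera axes: x right, y up, looking along -z (the intrinsics and any distortion apply to the point x, -y, -z); pixel columns grow to the right and rows downward; lengths in m; the calibration is good to about 2 mm. A picture is of the moment at which its call begins: read the wrist's pose just before it. camera_params takes no time and is no camera call.
- arm.sign_off(): hands the job in; it is judged then, once.
The state is a dict: "clock": time; "joints": joint angles; "dq": joint speeds; "joint_efforts": joint torques, N m; "position": TCP position; "ee_rot": TCP orientation; "force": force on the tool from outside, world axes, zero at the start; "ft_torque": the same for the moment, N m; "width": opening from 0.0 (shut) to 1.0 (fully open); "gripper_force": force on a finger pad.
Only numpy, scipy, OpenCV 4.12 (cv2) and the standard library are available. Lean on these libraries where they do the work, as an engineer would, in place of code of your own. Each camera call takes 0.05 s, during which the arm holds its last target. There are 200 camera calls.

TASK

Sort the five loose things at the front of the bench into the parts trays: the brown bottle and the white dropper bottle standing in the yellow tray, the solder spool and the roll of green tape lying side by side in the blue tray (the spool standing on its flange as it does now), and the red crocodile clip lying flat in the grey tray. Everything must end flat on its tray's floor, let go and at rest; keep the two bottles upright the whole time, leave the phone and the hard disk where they are, and do not run the arm into the tall bagged microscope at the left end of the bench.

Things in the scene. Friction and masses are not known exactly. Their poses are not given: they have to be found in the camera images.
- yellow_tray: Yellow plastic parts tray, open on top, 120 (its x) x 150 (its y) x 18 mm high, walls 3 mm thick, floor 3 mm thick (inside 114 x 144 mm), a white label pocket on its long front side (its -x); fixed to the bench; origin at the centre of its underside, z up
- blue_tray: Blue plastic parts tray, open on top, 120 (its x) x 150 (its y) x 18 mm high, walls 3 mm thick, floor 3 mm thick (inside 114 x 144 mm), a white label pocket on its long front side (its -x); fixed to the bench; origin at the centre of its underside, z up
- grey_tray: Grey plastic parts tray, open on top, 120 (its x) x 150 (its y) x 18 mm high, walls 3 mm thick, floor 3 mm thick (inside 114 x 144 mm), a white label pocket on its long front side (its -x); fixed to the bench; origin at the centre of its underside, z up
- brown_bottle: small brown glass bottle with a white cap, standing upright: body 26 mm diameter up to 44 mm, cap 20 mm diameter, 58 mm high in all, 50 g; origin at the centre of its underside, z up
- white_bottle: white squeeze dropper bottle, standing upright: body 24 mm diameter up to 40 mm, neck 14 mm diameter, thin tip 8 mm diameter to the top at 71 mm, 34 g; origin at the centre of its underside, z up
- solder_reel: spool of solder wire with blue flanges, standing on one flange: 46 mm diameter, 40 mm high, 240 g; origin at the centre of its underside, z up
- green_roll: roll of green tape lying flat: 52 mm outer diameter, 34 mm hole with a cardboard core, 14 mm high, 30 g; origin at the centre of its underside, z up
- red_clip: red crocodile clip lying flat: 12 mm wide (its x), 60 mm long (its y), 11 mm high, 15 g; origin at the centre of its underside, z up
- phone: black phone lying flat beside the work, 69 x 142 x 9 mm; a bystander, to be left alone; origin at the centre of its underside
- hard_disk: silver hard disk with a label lying flat beside the work, 70 x 101 x 8 mm; a bystander, to be left alone; origin at the centre of its underside

How it is judged:
By the outcome, as a careful person would: the job done as asked, in the order asked, and still so for the second after the job is handed in, with the robot touching nothing.
It also fails if it takes over 136 s, if anything falls off the work surface, if the arm or the gripper's body presses on something with over 40 N, if the wrist force passes 120 N, or if a joint passes its speed limit or range.

## Working session

There is one attempt and no reset: what is moved stays moved. The work goes in short steps, Python scripts to look and compute and a tool call to move; the robot and the scene stay as the last step left them, time stands still between calls to the robot, and variables do not carry over. Pictures are saved under pics/ and viewed, at most 14 in all, crops included, and the job is handed in when it is done.

Besides the shell and the picture viewer there is one more tool, called after ">>>" as name([rows], argument=value, ...), one row to a line, values as JSON. apply_moves: Moves the arm, as the interface text tells. Its arguments: {"type":"object","properties":{"commands":{"type":"array"},"newtons":{"type":"number"}},"required":["commands"]}

```bash
mkdir -p pics; ls
python3 - <<'E'
from cell import observe, imaging, arm
import cv2
s=observe();print(s['clock'],s['position'],s['ee_rot'],s['width'],arm.grasp_offset)
for n in('top','side'):
    p,d=imaging.get_image(n);cv2.imwrite(f'pics/{n}0.png',p[:,:,::-1]);import numpy as np;np.savez(f'{n}0.npz',p=p,d=d)
    print(n,imaging.camera_params(n))
print(imaging.camera_params('wrist'))
E
```

```text
pics
0.0 [ 0.25960383 -0.56797047  0.22594031] [-3.06820486e+00 -6.68009073e-01  7.33510142e-04] 1.0011858313969053 0.0188
top {'camera_matrix': array([[535.1103803 ,   0.        , 270.41420837],
       [  0.        , 535.1103803 , 209.24599211],
       [  0.        ,   0.        ,   1.        ]]), 'dist': array([-0.01219548,  0.        ,  0.        ,  0.        ,  0.        ]), 'origin': array([ 0.28286848, -0.11541532,  1.72360116]), 'rotation': array([ 0.10313638, -0.11042887, -1.54209141])}
side {'camera_matrix': array([[465.04862442,   0.        , 276.42354849],
       [  0.        , 465.04862442, 209.40528816],
       [  0.        ,   0.        ,   1.        ]]), 'dist': array([-0.07117633,  0.        ,  0.        ,  0.        ,  0.        ]), 'origin': array([0.3308577 , 0.99207472, 0.56188031]), 'rotation': array([ 0.14828937, -1.63561324, -2.54668528])}
{'camera_matrix': array([[303.28808581,   0.        , 279.01163016],
       [  0.        , 303.28808581, 209.83616836],
       [  0.        ,   0.        ,   1.        ]]), 'dist': array([-0.06349376,  0.        ,  0.        ,  0.        ,  0.        ]), 'tool_from_camera': array([[ 1.01043150e-03,  9.64434578e-01,  2.64319737e-01,
         7.05850089e-02],
       [ 9.99999097e-01, -1.20871944e-03,  5.87546895e-04,
         5.48852814e-04],
       [ 8.86138946e-04,  2.64318905e-01, -9.64434929e-01,
        -1.58632432e-01],
       [ 0.00000000e+00,  0.00000000e+00,  0.00000000e+00,
         1.00000000e+00]])}
```

View pics/top0.png

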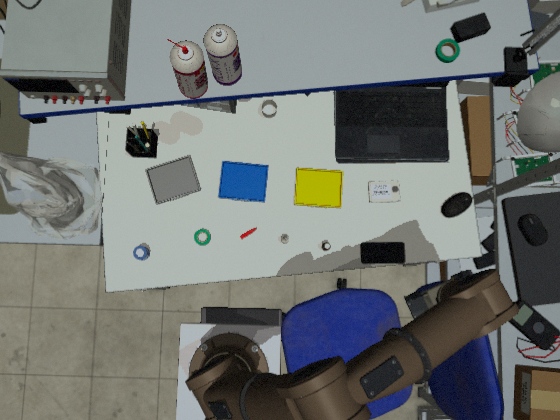

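View pics/side0.png

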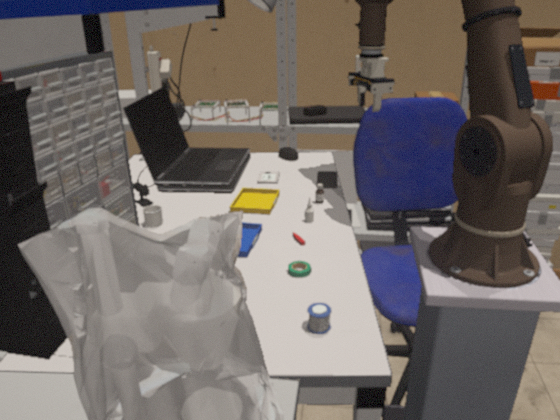

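The top view shows the spool at (141,253), tape (203,237), clip (248,233), white bottle (284,238) and brown bottle (326,245). The trays are grey (174,179), blue (243,181) and yellow (318,188). The hard disk is at (384,191), the phone at (383,253), and the microscope is far left. The side view agrees.

```bash
cat > h.py <<'E'
import numpy as np, cv2
from scipy.spatial.transform import Rotation as R
from cell import observe, imaging, arm
def cam(name, st=None):
    c=imaging.camera_params(name)
    if name=='wrist':
        st=st or observe(); T=np.eye(4); T[:3,:3]=R.from_rotvec(st['ee_rot']).as_matrix(); T[:3,3]=st['position']
        M=T@c['tool_from_camera']; return c,M[:3,:3],M[:3,3]
    return c,R.from_rotvec(c['rotation']).as_matrix(),np.array(c['origin'])
def ray(C,px):
    c,Rm,o=C
    u=cv2.undistortPoints(np.float64(px).reshape(-1,1,2),c['camera_matrix'],c['dist']).reshape(-1,2)
    return o,(Rm@np.c_[u[:,0],-u[:,1],-np.ones(len(u))].T).T
def plane(C,px,z):
    o,d=ray(C,px); return o+d*((z-o[2])/d[:,2])[:,None]
def blobs(p,lo,hi,amin=20):
    h=cv2.cvtColor(p,cv2.COLOR_RGB2HSV); m=cv2.inRange(h,np.array(lo),np.array(hi))
    cs,_=cv2.findContours(m,cv2.RETR_EXTERNAL,cv2.CHAIN_APPROX_NONE)
    return [c for c in cs if cv2.contourArea(c)>amin]
def rect(C,c,z):  # min-area rectangle of the contour on plane z: centre, sizes, direction of the long side
    q=plane(C,c.reshape(-1,2),z)[:,:2].astype(np.float32); b=cv2.boxPoints(cv2.minAreaRect(q))
    e=[b[1]-b[0],b[2]-b[1]]; e.sort(key=np.linalg.norm)
    return b.mean(0),[np.linalg.norm(x) for x in e],np.arctan2(e[1][1],e[1][0])%np.pi
E
python3 - <<'E'
from h import *
p=np.load('top0.npz')['p'];C=cam('top')
for n,lo,hi,z,roi in [('yellow',(22,120,80),(35,255,255),.018,(280,150,360,220)),('blue',(100,120,60),(125,255,255),.018,(205,150,280,210)),('grey',(0,0,60),(180,60,160),.018,(140,150,207,208)),
 ('clip',(0,120,80),(8,255,255),.011,(230,220,265,245)),('clip2',(170,120,80),(180,255,255),.011,(230,220,265,245)),('tape',(60,80,50),(90,255,255),.014,(180,220,225,255)),('spool',(100,60,50),(130,255,255),.04,(120,235,165,270))]:
    x0,y0,x1,y1=roi
    for c in blobs(p[y0:y1,x0:x1],lo,hi): print(n,cv2.contourArea(c),*rect(C,c+np.array([x0,y0]),z))
print(plane(C,[(284,237)],.071),plane(C,[(326,244)],.058))
cv2.imwrite('pics/topc.png',cv2.resize(p[140:270,120:420,::-1],None,fx=2.6,fy=2.6,interpolation=cv2.INTER_CUBIC))
E
```

```text
yellow 1651.0 [ 0.5930356  -0.27386847] [np.float32(0.12199631), np.float32(0.15181717)] 1.5277674
blue 1619.0 [ 0.607377  -0.0293336] [np.float32(0.1216812), np.float32(0.15000854)] 1.4994767
grey 1764.5 [0.60553896 0.19824113] [np.float32(0.12787223), np.float32(0.15571594)] 1.9285865
tape 179.5 [0.42383254 0.09787421] [np.float32(0.04800241), np.float32(0.04836799)] 0.041096672
spool 137.0 [0.3663198  0.28542903] [np.float32(0.04073922), np.float32(0.044140562)] 1.597281
[[ 0.42428961 -0.16447452  0.071     ]] [[ 0.40695909 -0.29623533  0.058     ]]
```

View pics/topc.png

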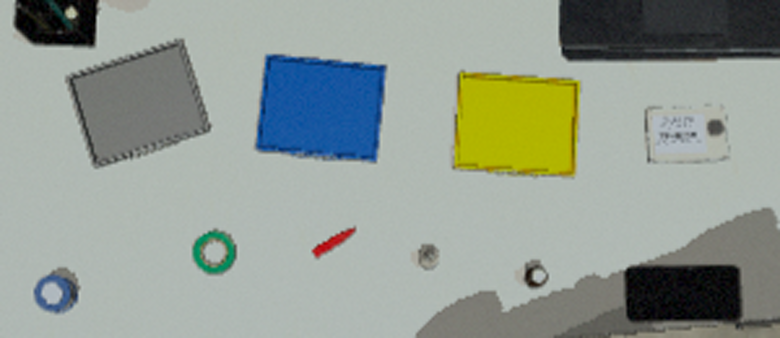

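>>> apply_moves([
  [100,0.4,0.75,-0.14,0.35],
  [100,0.4,0.75,-0.14,0.35],
  [100,0.4,0.75,-0.14,0.35],
  [100,0.4,0.75,-0.14,0.35],
  [100,0.4,0.75,-0.14,0.35],
  [100,0.4,0.75,-0.14,0.35],
  [100,0,0,0,0.1],
  [100,0,0,0,0],
], newtons=15)

```text
clock: 1.1
position: [0.4037, -0.2981, 0.1761]
ee_rot: [-2.267, -2.174, 0.0]
force: [0.8, -0.2, -0.4]
width: 1.002
gripper_force: 0.0
```

Run:
```python
from h import *
s=observe();p,d=imaging.get_image('wrist');np.savez('w1.npz',p=p,d=d,pos=s['position'],rot=s['ee_rot'])
cv2.imwrite('pics/w1.png',p[:,:,::-1]);print(s['clock'],s['position'],s['ee_rot'],s['joints'])
```

```text
1.1 [ 0.40372705 -0.29811371  0.17608476] [-2.26684916e+00 -2.17419483e+00  3.39353462e-04] [ 0.78513609  0.3135671  -0.32094917  1.91287511  0.12129794  0.9343906
  0.36475201]
```

View pics/w1.png

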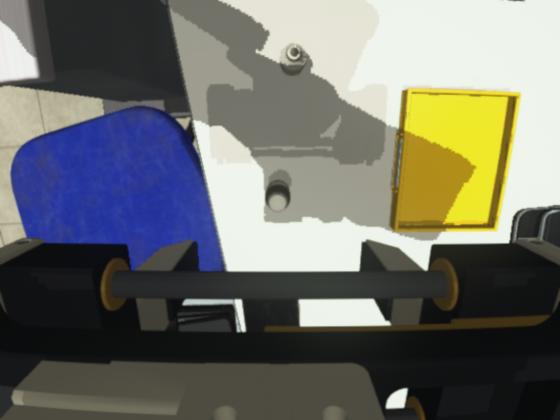

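The wrist view shows the brown bottle's cap at (277,201), the white bottle's tip at (293,52), and the yellow tray at x 395-520, y 90-235.

Run:
```python
from h import *
f=np.load('w1.npz');C=cam('wrist',dict(position=f['pos'],ee_rot=f['rot']))
print('brown',plane(C,[(277.5,201)],.058),'white',plane(C,[(293.5,52)],.071))
for c in blobs(f['p'],(22,120,60),(35,255,255),2000):print('yellow',cv2.boundingRect(c),rect(C,c,.018))
for px in [(277,201),(293,52)]: print(f['d'][px[1]-2:px[1]+3,px[0]-2:px[0]+3].mean(), [plane(C,[px],z)@np.array([0,0,1]) for z in (0,)])
g=cv2.cvtColor(f['p'],cv2.COLOR_RGB2GRAY)
o=np.hstack([cv2.resize(f['p'][y:y+60,x:x+60],None,fx=6,fy=6,interpolation=cv2.INTER_CUBIC) for x,y in((248,165),(264,25))])
cv2.imwrite('pics/w1c.png',o[:,:,::-1])
```

```text
brown [[ 0.40218787 -0.29468432  0.058     ]] white [[ 0.42036271 -0.16917102  0.071     ]]
yellow (390, 88, 131, 144) (array([ 0.5888193, -0.2710981], dtype=float32), [np.float32(0.12873383), np.float32(0.15057585)], np.float32(1.5273792))
0.28457353 [array([0.])]
0.23963282 [array([0.])]
```

View pics/w1c.png

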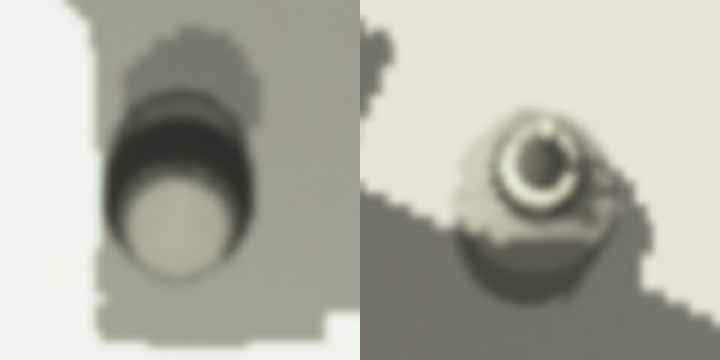

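>>> apply_moves([
  [80,0,0.03,-0.8,0],
  [80,0,0,-0.8,0],
  [60,0,0,-0.7,0],
  [50,0,0,-0.45,0],
  [50,0,0,0,0],
  [0,0,0,0,0],
  [0,0,0,0,0],
  [0,0,0,0,0],
  [0,0,0,0,0],
  [0,0,0,0,0],
], newtons=12)

```text
clock: 2.4
position: [0.4044, -0.2972, 0.0124]
ee_rot: [2.267, 2.172, 0.0]
force: [-2.0, -0.3, 8.6]
width: 0.275
gripper_force: 12.0
```

>>> apply_moves([
  [0,0,0,0.6,0],
  [0,0,0,0.6,0],
  [0,0.6,-0.03,0,0],
  [0,0.7,-0.04,0,0],
  [0,0.7,-0.04,0,0],
  [0,0.7,-0.04,0,0],
  [0,0.38,-0.02,0,0],
  [0,0,0,0,0],
  [0,0,0,-0.6,0],
  [0,0,0,-0.4,0],
  [0,0,0,-0.05,0],
  [0,0,0,0,0],
])

```text
clock: 3.9
position: [0.5884, -0.3072, 0.0211]
ee_rot: [2.268, 2.173, 0.0]
force: [0.5, 0.0, 0.3]
width: 0.273
gripper_force: 12.0
```

>>> apply_moves([
  [0,0,0,-0.05,0],
  [0,0,0,-0.04,0],
  [0,0,0,0,0],
])

```text
clock: 4.28
position: [0.5889, -0.3071, 0.0155]
ee_rot: [2.267, 2.173, 0.0]
force: [-0.3, -0.8, 2.8]
width: 0.273
gripper_force: 12.0
```

>>> apply_moves([
  [35,0,0,0,0],
  [45,0,0,0,0],
  [45,0,0,0.3,0],
  [45,0,0,0.9,0],
  [60,0,0,0.9,0],
  [60,-0.7,0.4,0.5,0],
  [80,-0.7,0.5,0,0],
  [80,-0.7,0.5,0,0],
  [80,-0.68,0.5,0,0],
  [80,0,0.4,0,0],
  [80,0,0,0,0],
])

```text
clock: 5.65
position: [0.4221, -0.1674, 0.1724]
ee_rot: [2.263, 2.176, 0.001]
force: [0.7, -0.1, -0.6]
width: 0.798
gripper_force: 0.0
```

Run:
```python
from h import *
s=observe();p,d=imaging.get_image('wrist');np.savez('w2.npz',p=p,d=d,pos=s['position'],rot=s['ee_rot'])
cv2.imwrite('pics/w2.png',p[:,:,::-1]);print(s['clock'],s['position'],s['ee_rot'],s['joints'])
```

```text
5.65 [ 0.42209219 -0.16742169  0.17237471] [2.26334747e+00 2.17604548e+00 1.30859088e-03] [ 0.57309126  0.24768527 -0.3727938   2.02121195  0.11558322  0.89034671
  0.09863123]
```

View pics/w2.png

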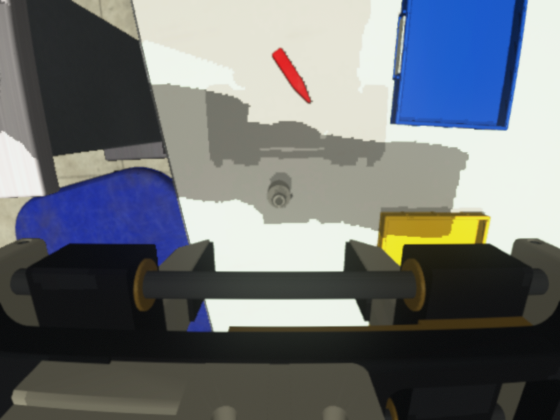

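The white bottle's tip is at about (279,201) and the clip runs from (280,52) to (309,102).

Run:
```python
from h import *
f=np.load('w2.npz');C=cam('wrist',dict(position=f['pos'],ee_rot=f['rot']))
print(plane(C,[(279,201)],.071),plane(C,[(279,189)],.04))
h=cv2.cvtColor(f['p'],cv2.COLOR_RGB2HSV);m=(((h[...,0]<8)|(h[...,0]>172))&(h[...,1]>120)&(h[...,2]>80)).astype(np.uint8);m[150:]=0
c=max(cv2.findContours(m,0,1)[0],key=cv2.contourArea);print('clip',rect(C,c,.006))
for c in blobs(f['p'],(100,120,60),(125,255,255),2000):print('blue',cv2.boundingRect(c),rect(C,c,.018))
```

```text
[[ 0.42237712 -0.16011814  0.071     ]] [[ 0.4225916  -0.15559258  0.04      ]]
clip (array([ 0.44063273, -0.04790924], dtype=float32), [np.float32(0.011847279), np.float32(0.05952899)], np.float32(2.1462922))
blue (16, 168, 172, 98) (array([ 0.22143024, -0.17921054], dtype=float32), [np.float32(0.109957635), np.float32(0.20147634)], np.float32(3.010728))
blue (391, 0, 136, 130) (array([ 0.60257053, -0.03903286], dtype=float32), [np.float32(0.12509009), np.float32(0.12782887)], np.float32(3.0752866))
```

Run:
```python
from h import *
f=np.load('w2.npz');cv2.imwrite('pics/w2c.png',cv2.resize(f['p'][165:225,249:309,::-1],None,fx=8,fy=8,interpolation=cv2.INTER_CUBIC))
C=cam('wrist',dict(position=f['pos'],ee_rot=f['rot']))
# points from depth, above the table near the bottle
v,u=np.mgrid[165:225,249:309];px=np.c_[u.ravel(),v.ravel()];o,r=ray(C,px);q=o+r*f['d'][165:225,249:309].ravel()[:,None]
for a,b in((.06,.08),(.03,.045),(.005,.03)):
    k=q[(q[:,2]>a)&(q[:,2]<b)];print(a,len(k),k.min(0),k.max(0))
```

```text
0.06 24 [ 0.42038791 -0.1651524   0.06030878] [ 0.42409176 -0.16174344  0.07103743]
0.03 292 [ 0.41104259 -0.17593896  0.0300388 ] [ 0.43345575 -0.15230395  0.04489291]
0.005 95 [ 0.41085751 -0.17668693  0.00564891] [ 0.43613862 -0.15201346  0.02956293]
```

View pics/w2c.png

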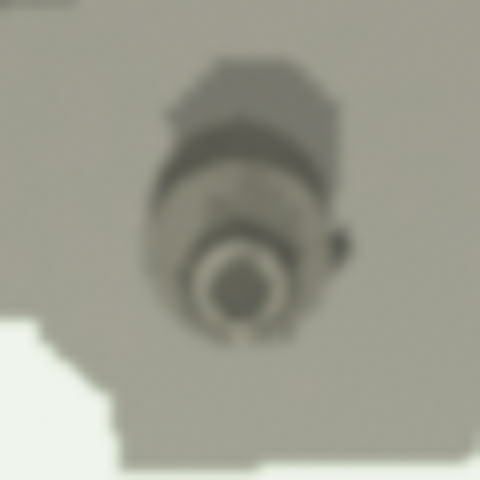

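>>> apply_moves([
  [70,0,0.06,-0.8,0],
  [60,0,0,-0.8,0],
  [50,0,0,-0.7,0],
  [45,0,0,-0.34,0],
  [45,0,0,0,0],
  [0,0,0,0,0],
  [0,0,0,0,0],
  [0,0,0,0,0],
  [0,0,0,0,0],
  [0,0,0,0,0],
], newtons=10)

```text
clock: 6.95
position: [0.4226, -0.1656, 0.0134]
ee_rot: [2.267, 2.173, 0.001]
force: [-0.1, -0.3, 8.1]
width: 0.255
gripper_force: 10.0
```

>>> apply_moves([
  [0,0,0,0.6,0],
  [0,0,0,0.7,0],
  [0,0.6,-0.25,0,0],
  [0,0.7,-0.3,0,0],
  [0,0.7,-0.3,0,0],
  [0,0.6,-0.25,0,0],
  [0,0.23,-0.1,0,0],
  [0,0,0,0,0],
  [0,0,0,-0.6,0],
  [0,0,0,-0.5,0],
  [0,0,0,-0.1,0],
  [0,0,0,0,0],
])

```text
clock: 8.45
position: [0.5914, -0.237, 0.0191]
ee_rot: [-2.267, -2.174, 0.0]
force: [-0.1, -0.5, -0.0]
width: 0.253
gripper_force: 10.0
```

>>> apply_moves([
  [0,0,0,-0.05,0],
  [0,0,0,0,0],
  [35,0,0,0,0],
  [45,0,0,0,0],
  [45,0,0,0.3,0],
  [45,0,0,0.9,0],
  [60,0,0,0.9,0],
  [60,-0.5,0.6,0.5,0],
  [80,-0.5,0.8,0,0],
  [80,-0.5,0.8,0,0],
  [80,-0.5,0.8,0,0],
  [80,-0.5,0.8,0,0],
])

```text
clock: 9.95
position: [0.4408, -0.0077, 0.1728]
ee_rot: [2.266, 2.173, 0.002]
force: [1.1, 1.1, 0.4]
width: 0.8
gripper_force: 0.0
```

Run:
```python
from h import *
s=observe();print(s['clock'],s['position'],s['ee_rot'])
p,d=imaging.get_image('side');np.savez('side1.npz',p=p,d=d);cv2.imwrite('pics/side1.png',p[:,:,::-1])
P=[]
for n,dd in(('top',np.load('top0.npz')['d']),('side',d)):
    C=cam(n);v,u=np.mgrid[0:420,0:560];o,r=ray(C,np.c_[u.ravel(),v.ravel()]);q=(o+r*dd.ravel()[:,None])[dd.ravel()>0];P.append(q)
q=np.vstack(P)
k=q[(q[:,2]>.06)&(q[:,2]<.9)&(q[:,1]>.3)&(q[:,1]<.9)&(q[:,0]<.9)&(q[:,0]>.1)]
for z in np.arange(.05,.7,.1):
    b=k[(k[:,2]>z)&(k[:,2]<z+.1)]
    b=b[b[:,0]<.65]
    if len(b):print(round(z,2),len(b),b.min(0),b.max(0), [round(float(b[(b[:,0]>x)&(b[:,0]<x+.05),1].min(initial=9)),3) for x in np.arange(.25,.65,.05)])
```

```text
9.95 [ 0.44080978 -0.0077032   0.17283546] [2.26642097e+00 2.17327102e+00 1.79233773e-03]
0.05 5574 [0.40913535 0.43119136 0.06000752] [0.64750177 0.66281318 0.14999994] [9.0, 9.0, 9.0, 0.459, 0.459, 0.431, 0.463, 0.472]
0.15 15214 [0.43828753 0.44635489 0.15000927] [0.6245174  0.6628562  0.24998176] [9.0, 9.0, 9.0, 0.495, 0.446, 0.455, 0.488, 0.505]
0.25 21204 [0.45033936 0.42819718 0.25001458] [0.63778393 0.65985329 0.34999462] [9.0, 9.0, 9.0, 9.0, 0.428, 0.463, 0.507, 0.53]
0.35 2307 [0.53723402 0.56728711 0.3500017 ] [0.63950269 0.6539327  0.37341219] [9.0, 9.0, 9.0, 9.0, 9.0, 0.573, 0.567, 0.582]
0.45 751 [0.63608546 0.40694517 0.5091309 ] [0.64994268 0.44821787 0.54996153] [9.0, 9.0, 9.0, 9.0, 9.0, 9.0, 9.0, 0.407]
0.55 1099 [0.63370358 0.31043504 0.5501282 ] [0.64999984 0.44825922 0.58714984] [9.0, 9.0, 9.0, 9.0, 9.0, 9.0, 9.0, 0.31]
```

View pics/side1.png

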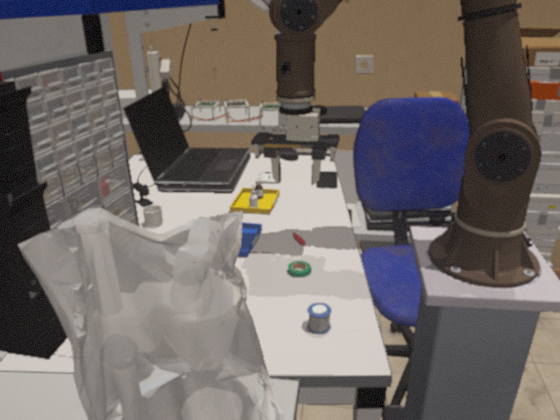

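Both bottles stand in the yellow tray at about (252,192). The microscope bag keeps to y > 0.43, so the spool is clear of it.

>>> apply_moves([
  [100,-0.2,0.7,0,0],
  [100,-0.2,0.7,0,0],
  [100,-0.2,0.7,0,0],
  [100,-0.2,0.7,0,0],
  [100,-0.2,0.7,0,0],
  [100,-0.18,0.6,0,0],
  [100,0,0.2,0,0],
  [100,0,0,0,0],
])

```text
clock: 11.0
position: [0.3712, 0.2491, 0.1721]
ee_rot: [2.266, 2.175, 0.001]
force: [-0.5, -0.4, -0.7]
width: 1.002
gripper_force: 0.0
```

Run:
```python
from h import *
s=observe();p,d=imaging.get_image('wrist');np.savez('w3.npz',p=p,d=d,pos=s['position'],rot=s['ee_rot'])
cv2.imwrite('pics/w3.png',p[:,:,::-1]);print(s['clock'],s['position'],s['ee_rot'],s['joints'])
C=cam('wrist',s)
for c in blobs(p,(100,100,40),(130,255,255),300):print('blue',cv2.boundingRect(c),rect(C,c,.04))
v,u=np.mgrid[0:230,180:400];o,r=ray(C,np.c_[u.ravel(),v.ravel()]);q=o+r*d[0:230,180:400].ravel()[:,None]
k=q[(q[:,2]>.036)&(q[:,2]<.044)];print(len(k),k.min(0),k.max(0),np.median(k,0))
```

```text
11.0 [0.37116474 0.24909096 0.17209369] [2.26611253e+00 2.17528606e+00 1.11454463e-03] [-0.20801712  0.27004205 -0.60033496  2.02209407  0.19359429  0.90342703
 -0.95279963]
blue (250, 137, 45, 29) (array([0.3666057, 0.2980181], dtype=float32), [np.float32(0.025815018), np.float32(0.042007267)], np.float32(3.073317))
1648 [0.34402546 0.2672928  0.03707639] [0.38714107 0.31089867 0.04376015] [0.36564791 0.28943267 0.04085638]
```

View pics/w3.png

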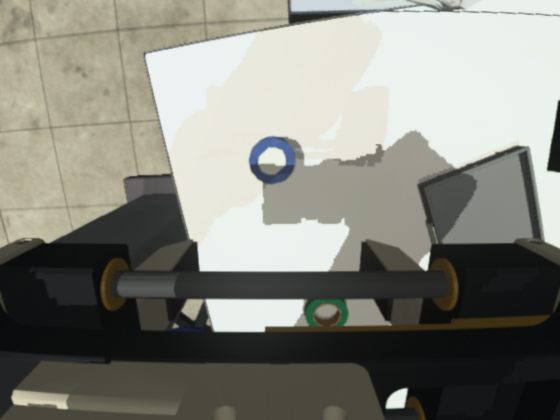

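Spool ring is centred at (273,160), which gives (0.366, 0.288). The depth height of 0.041 agrees with its 40 mm.

>>> apply_moves([
  [100,-0.09,0.65,0,0],
  [100,0,0,-0.8,0],
  [100,0,0,-0.8,0],
  [90,0,0,-0.7,0],
  [75,0,0,-0.36,0],
  [75,0,0,0,0],
  [0,0,0,0,0],
  [0,0,0,0,0],
  [0,0,0,0,0],
  [0,0,0,0,0],
  [0,0,0,0,0],
], newtons=25)

```text
clock: 12.42
position: [0.3661, 0.288, 0.0128]
ee_rot: [2.268, 2.173, 0.002]
force: [-0.8, -2.5, 7.6]
width: 0.495
gripper_force: 25.0
```

>>> apply_moves([
  [0,0,0,0.6,0],
  [0,0,0,0.7,0],
  [0,0.4,-0.5,0,0],
  [0,0.6,-0.7,0,0],
  [0,0.6,-0.7,0,0],
  [0,0.6,-0.7,0,0],
  [0,0.6,-0.7,0,0],
  [0,0.6,-0.7,0,0],
  [0,0.4,-0.45,0,-0.06],
  [0,0.22,-0.23,0,0],
  [0,0,0,0,0],
  [0,0,0,0,0],
])

```text
clock: 13.92
position: [0.6055, 0.0091, 0.0899]
ee_rot: [-2.296, -2.142, 0.0]
force: [-0.3, -0.0, -3.0]
width: 0.49
gripper_force: 25.0
```

Run:
```python
from h import *
p,d=imaging.get_image('top');C=cam('top');x0,y0=205,150
s=observe();print(s['position'],s['width'],s['force'])
for n,z in(('wrist',.018),):
    p,d=imaging.get_image(n);cv2.imwrite('pics/w4.png',p[:,:,::-1]);C=cam(n,s)
    for c in blobs(p,(100,120,60),(125,255,255),1500):print(cv2.boundingRect(c),rect(C,c,z))
```

```text
[0.60552828 0.00910467 0.09000663] 0.4929320970826203 [ 0.15242844 -0.52018459 -3.07837555]
(223, 299, 113, 27) (array([ 0.59946394, -0.07623117], dtype=float32), [np.float32(0.02633181), np.float32(0.0996441)], np.float32(3.0742736))
(207, 167, 157, 104) (array([0.6094967 , 0.00701497], dtype=float32), [np.float32(0.085973606), np.float32(0.12097658)], np.float32(3.074179))
```

View pics/w4.png

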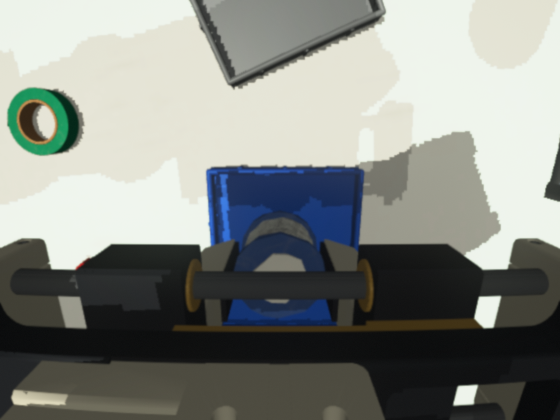

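The spool is held over the blue tray. The tray's far edge is at y≈0.050 and its centreline at x≈0.609, so I need only a 3 mm shift.

>>> apply_moves([
  [0,0.05,0,-0.6,0],
  [0,0,0,-0.5,0],
  [0,0,0,-0.08,0],
  [0,0,0,-0.05,0],
  [0,0,0,0,0],
])

```text
clock: 14.65
position: [0.6103, 0.0074, 0.0172]
ee_rot: [2.299, 2.14, 0.002]
force: [0.4, -0.1, -2.4]
width: 0.496
gripper_force: 25.0
```

>>> apply_moves([
  [0,0,0,-0.03,0],
  [0,0,0,0,0],
  [54,0,0,0,0],
  [64,0,0,0,0],
  [64,0,0,0,0],
  [64,0,0,0.3,0],
  [64,0,0,0.9,0],
  [64,-0.6,0.2,0.9,0],
  [80,-0.8,0.3,0.5,0],
  [100,-0.8,0.3,0,0],
  [100,-0.8,0.25,0,0],
  [100,-0.1,0,0,0],
])

```text
clock: 16.15
position: [0.4227, 0.0703, 0.1686]
ee_rot: [2.295, 2.143, -0.001]
force: [0.8, 0.2, 0.2]
width: 0.986
gripper_force: 0.0
```

>>> apply_moves([
  [100,0,0,0,0],
])

```text
clock: 16.27
position: [0.4261, 0.0693, 0.1685]
ee_rot: [2.299, 2.139, 0.002]
force: [-0.2, -0.2, 0.5]
width: 0.999
gripper_force: 0.0
```

Run:
```python
from h import *
s=observe();p,d=imaging.get_image('wrist');C=cam('wrist',s);cv2.imwrite('pics/w5.png',p[:,:,::-1]);np.savez('w5.npz',p=p,d=d,pos=s['position'],rot=s['ee_rot'])
print(s['clock'],s['position'],s['ee_rot'],s['width'])
for c in blobs(p,(60,80,40),(90,255,255),300):print('green',cv2.boundingRect(c),rect(C,c,.014))
for c in blobs(p,(100,120,40),(130,255,255),300):print('blue',cv2.boundingRect(c),rect(C,c,.018))
```

```text
16.275 [0.42610788 0.06925623 0.16850798] [2.29863117e+00 2.13905699e+00 1.88279435e-03] 0.9985438696783874
green (248, 143, 50, 49) (array([0.42238262, 0.09997503], dtype=float32), [np.float32(0.049665377), np.float32(0.050515004)], np.float32(0.7254982))
blue (388, 201, 117, 71) (array([0.605918  , 0.01086338], dtype=float32), [np.float32(0.082168154), np.float32(0.1274213)], np.float32(3.069932))
```

View pics/w5.png

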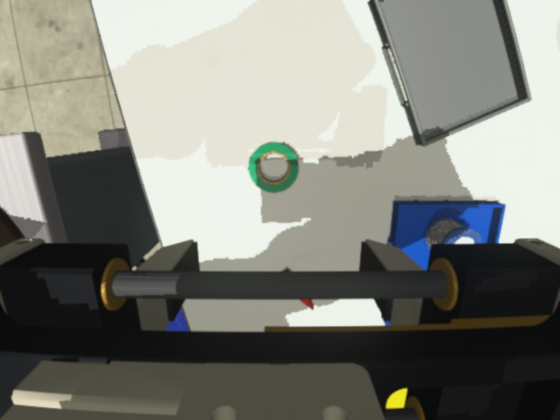

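The spool stands in the blue tray at about (455,238), and the tape at (273,167) measures (0.422, 0.100).

>>> apply_moves([
  [100,-0.05,0.5,0,0],
  [100,0,0,-0.8,0],
  [100,0,0,-0.8,0],
  [90,0,0,-0.7,0],
  [75,0,0,-0.35,0],
  [75,0,0,-0.05,0],
  [75,0,0,0,0],
  [0,0,0,0,0],
  [0,0,0,0,0],
  [0,0,0,0,0],
  [0,0,0,0,0],
], newtons=10)

```text
clock: 17.7
position: [0.4231, 0.0993, 0.0061]
ee_rot: [2.3, 2.139, 0.002]
force: [0.2, -0.8, 8.6]
width: 0.551
gripper_force: 10.1
```

>>> apply_moves([
  [0,0,0,0.6,0],
  [0,0,0,0.8,0],
  [0,0.4,-0.4,0,0],
  [0,0.6,-0.6,0,0],
  [0,0.6,-0.6,0,0],
  [0,0.6,-0.5,0,0],
  [0,0.5,-0.35,0,0],
  [0,0.32,-0.24,0,0],
  [0,0,0,0,0],
  [0,0,0,-0.6,0],
  [0,0,0,-0.5,0],
  [0,0,0,-0.1,0],
])

```text
clock: 19.2
position: [0.6014, -0.0613, 0.0159]
ee_rot: [-2.297, -2.139, 0.004]
force: [-0.0, -0.5, -0.2]
width: 0.556
gripper_force: 10.0
```

>>> apply_moves([
  [0,0,0,0,0],
])

```text
clock: 19.32
position: [0.6035, -0.0614, 0.0179]
ee_rot: [-2.299, -2.141, -0.0]
force: [-0.1, 0.5, 0.9]
width: 0.553
gripper_force: 10.0
```

>>> apply_moves([
  [0,0,0,-0.1,0],
  [0,0,0,-0.05,0],
  [0,0,0,0,0],
  [60,0,0,0,0],
  [64,0,0,0,0],
  [64,0,0,0.3,0],
  [64,0,0,0.7,0],
  [64,-0.4,0,0.5,0.2],
  [60,-0.8,0.1,0,0.35],
  [60,-0.8,0.09,0,0.35],
  [60,-0.6,0,0,0.35],
  [60,-0.12,0,0,0.05],
])

```text
clock: 20.82
position: [0.4384, -0.0511, 0.0993]
ee_rot: [1.493, 2.764, -0.003]
force: [1.2, -0.5, 0.6]
width: 0.602
gripper_force: 0.0
```

>>> apply_moves([
  [60,0,0,0,0],
  [60,0,0,0,0],
])

```text
clock: 21.08
position: [0.4421, -0.0506, 0.099]
ee_rot: [1.498, 2.76, 0.002]
force: [-0.4, 0.1, 0.2]
width: 0.599
gripper_force: 0.0
```

Run:
```python
from h import *
s=observe();print(s['clock'],s['position'],s['ee_rot'],2*np.arctan2(s['ee_rot'][1],s['ee_rot'][0]))
p,d=imaging.get_image('wrist');C=cam('wrist',s);cv2.imwrite('pics/w6.png',p[:,:,::-1])
h=cv2.cvtColor(p,cv2.COLOR_RGB2HSV);m=(((h[...,0]<8)|(h[...,0]>172))&(h[...,1]>120)&(h[...,2]>60)).astype(np.uint8)
for c in cv2.findContours(m,0,1)[0]:
    if cv2.contourArea(c)>60: print('red',cv2.boundingRect(c),rect(C,c,.008))
for c in blobs(p,(60,80,40),(90,255,255),200):print('green',cv2.boundingRect(c),rect(C,c,.017))
```

```text
21.075 [ 0.44213541 -0.05061005  0.09897076] [1.49831670e+00 2.75971093e+00 1.67468028e-03] 2.1468020417650897
red (273, 175, 14, 68) (array([ 0.4407981 , -0.04836212], dtype=float32), [np.float32(0.011004362), np.float32(0.05923483)], np.float32(2.142691))
```

View pics/w6.png

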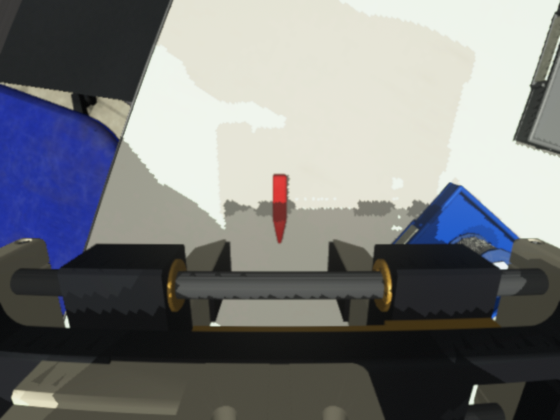

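The clip is at (280,208), lined up with the jaws, its thick end up.

>>> apply_moves([
  [60,-0.05,0.09,-0.6,0],
  [50,0,0,-0.6,0],
  [40,0,0,-0.3,0],
  [40,0,0,-0.07,0],
  [40,0,0,0,0],
  [0,0,0,0,0],
  [0,0,0,0,0],
  [0,0,0,0,0],
  [0,0,0,0,0],
  [0,0,0,0,0],
], newtons=10)

```text
clock: 22.38
position: [0.4378, -0.0454, 0.0046]
ee_rot: [1.496, 2.762, -0.0]
force: [-2.0, -1.0, 6.5]
width: 0.128
gripper_force: 10.0
```

>>> apply_moves([
  [0,0,0,0.6,0],
  [0,0,0,0.8,0],
  [0,0.3,0.5,0,-0.1],
  [0,0.45,0.65,0,-0.1],
  [0,0.45,0.65,0,-0.1],
  [0,0.45,0.65,0,-0.1],
  [0,0.45,0.65,0,-0.03],
  [0,0.35,0.4,0,0],
  [0,0.14,0.17,0,0],
  [0,0,0,0,0],
  [0,0,0,0,0],
])

```text
clock: 23.75
position: [0.5922, 0.1733, 0.088]
ee_rot: [1.785, 2.585, -0.002]
force: [0.3, -0.0, -0.7]
width: 0.128
gripper_force: 10.0
```

Run:
```python
from h import *
s=observe();print(s['position'],2*np.arctan2(s['ee_rot'][1],s['ee_rot'][0]),s['width'])
p,d=imaging.get_image('wrist');cv2.imwrite('pics/w7.png',p[:,:,::-1]);C=cam('wrist',s)
```

```text
[0.5922474  0.17325342 0.08803163] 1.9326997972566857 0.12809522711146804
```

View pics/w7.png

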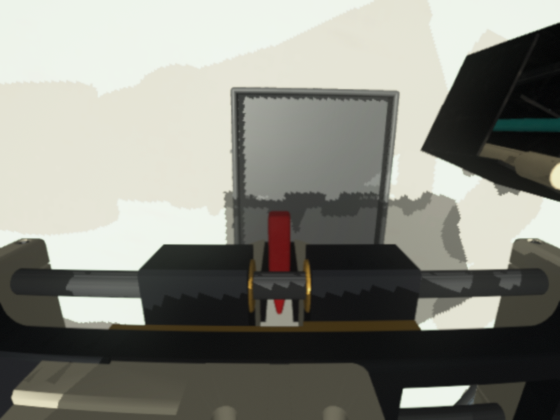

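Run:
```python
from h import *
s=observe();C=cam('wrist',s);T=R.from_rotvec(s['ee_rot']).as_matrix()
P=plane(C,[(233,90),(398,92),(234,240),(384,240)],.018);print(P,np.linalg.norm(P[0]-P[1]));print('in tool',(P-s['position'])@T)
for z in(.08,.1,.12):print(z,(plane(C,[(423,150),(465,55)],z)-s['position'])@T)
```

```text
[[0.5270546  0.25163783 0.018     ]
 [0.63800087 0.29302247 0.018     ]
 [0.56420142 0.14401812 0.018     ]
 [0.67768161 0.18696405 0.018     ]] 0.11841352040530632
in tool [[ 0.09652875 -0.03325243  0.07007502]
 [ 0.09598121  0.08515976  0.06995367]
 [-0.01727265 -0.03658655  0.07018157]
 [-0.01725645  0.08474807  0.0700567 ]]
0.08 [[0.05908856 0.07871709 0.00799367]
 [0.10847236 0.09623326 0.0079309 ]]
0.1 [[ 0.0604463   0.06922943 -0.01199782]
 [ 0.10390507  0.08464403 -0.01205306]]
0.12 [[ 0.06180404  0.05974177 -0.0319893 ]
 [ 0.09933779  0.07305479 -0.03203701]]
```

The clip is held over the grey tray, with the pen cup to the right but clear of the gripper body. I'll shift 10 mm off the left wall, then lower.

>>> apply_moves([
  [0,0.13,0.14,-0.2,0],
  [0,0,0,-0.5,0],
  [0,0,0,-0.4,0],
  [0,0,0,-0.14,0],
  [0,0,0,-0.05,0],
  [0,0,0,0,0],
])

```text
clock: 24.55
position: [0.6012, 0.1836, 0.0114]
ee_rot: [1.784, 2.585, 0.001]
force: [0.3, 0.5, -0.1]
width: 0.13
gripper_force: 10.0
```

>>> apply_moves([
  [0,0,0,-0.04,0],
  [0,0,0,-0.02,0],
  [0,0,0,0,0],
  [18,0,0,0,0],
  [22,0,0,0,0],
  [22,0,0,0.3,0],
  [22,0,0,0.8,0],
  [22,0,0,0.8,0],
  [22,-0.8,-0.3,0.6,0],
  [22,-0.8,-0.3,0.4,0],
  [22,-0.8,-0.3,0,0],
  [22,0,0,0,0],
])

```text
clock: 26.05
position: [0.4536, 0.1279, 0.1823]
ee_rot: [1.782, 2.585, -0.004]
force: [1.3, 0.0, 1.1]
width: 0.221
gripper_force: 0.0
```

Run:
```python
from h import *
s=observe();print(s['clock'],s['position'],s['width'])
p,d=imaging.get_image('top');q,_=imaging.get_image('side')
a=cv2.resize(p[140:270,120:420,::-1],(780,338),interpolation=cv2.INTER_CUBIC)
b=cv2.resize(q[150:275,200:380,::-1],(375,260),interpolation=cv2.INTER_CUBIC)
w=imaging.get_image('wrist')[0][:,:,::-1];w=cv2.resize(w,(346,260))
cv2.imwrite('pics/end.png',np.vstack([a,cv2.copyMakeBorder(np.hstack([b,w]),0,0,0,780-721,cv2.BORDER_CONSTANT)]))
```

```text
26.05 [0.45362252 0.12786776 0.18225309] 0.22132320152007845
```

View pics/end.png

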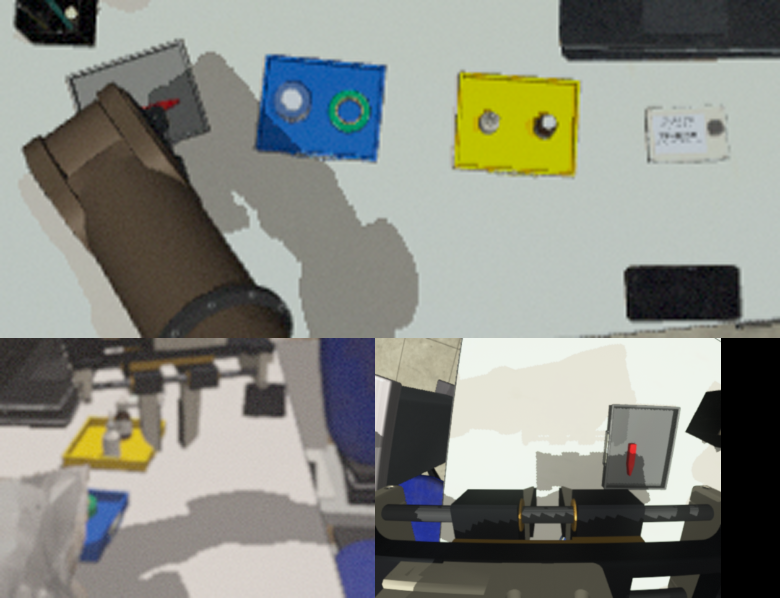

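All five things are in their trays: spool and tape at (292,102) and (349,110), both bottles standing at (488,122) and (545,125), and the clip flat in the grey tray. The phone and hard disk haven't moved. I'm handing the job in.

```bash
python3 -c "
from cell import arm
print(arm.sign_off())"
```

```text
the job is handed in; nothing more can be done
None
```

The job is handed in after about 26 s on the robot's clock: the final pictures show both bottles standing in the yellow tray, the spool and tape side by side in the blue tray, and the clip flat in the grey tray, with the phone and hard disk unmoved.

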